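# Turn the round-sample leaf of the glaze binder

### The arm

A 6-joint arm with a two-finger parallel gripper is mounted at the origin on the work surface. World frame = base frame: x ahead of the robot, y to its left, z up, the work surface at z = 0. Lengths are in m, angles in rad, forces in N, time in s.
With the tool pointing down it reaches from about 0.425 to 0.95 m from the base axis. Payload 3.5 kg.
Tool frame: the origin (TCP) lies on the centre line of the jaws, within the pads' length; the fingertips stand 11 mm ahead of it and the grasp point (between the pads) lies 8 mm behind it; x points along the fingers, y is the direction in which the jaws open and shut, and the axes are right-handed (so a half turn about x gives the same grasp; the last joint's range is limited). The gripper opens to 85 mm and grips with 20 to 120 N. Pads are 22 mm wide; open, the fingers measure 114 mm over their backs; the gripper's body (76 mm by 85 mm) begins 54 mm behind the grasp point. The pads swing forward as they close: fully open they stand 13 mm farther back than shut.
Start: joints at [-1.421, 0.286, 1.577, -0, 1.279, -0.15], TCP at [0.199, -0.645, 0.242] pointing down, gripper open.
Joint ranges: [-2.77, 2.77], [-0.9, 2.22], [0.21, 2.48], [-1.53, 4.67], [0.24, 2.81], [-2.84, 2.84]. Speed limits (rad/s): [2.79, 2.79, 3.14, 3.14, 3.14, 3.14].

### API

Orientations are given as a unit quaternion [x, y, z, w].
In Python, from plant import ctrl gives the robot as it stands. The module is installed in compiled form; this text tells all that it offers.
- The arm moves only by the tool drive_tool, never from a script. Its argument "series" is a list of rows, each a list of 2 entries, a list of its own where there are three numbers: the shift along the tool's x, y, z in units of 50 mm (1.0 is 50 mm), then the turn, a rotation vector about the tool's x, y, z in degrees. A call has 1 to 5 rows; each row shifts and turns the pose as measured when the row begins, along the tool's axes as they then stand; what a row does not reach is not made up. A row lasts 1/10 s, in which the tool goes at most 50 mm and 8.59 degrees, less where a joint would pass 70% of its speed; a pose out of reach is approached as far as the arm can. A call is refused whole if a number of a shift passes 1 or a number of a turn 8.59, either way. A call with a gripper value outside its range is refused whole. "grip" is the gripper's target within -1 to 1 (fully open at 1, half-way at 0, shut at -1), set as the call begins (left out, the last holds). The fingers move at their own pace and stop on an object; "newtons" is the grip in N (left out, the last holds). Time passes only in rows, so rows that do not move let the fingers close. It gives the time, the measured TCP pose, the force and the opening at its end, in the units of the state.
- ctrl.get_state(): the state, without advancing time (a new reading comes with each control period).
- ctrl.read_camera(name): name is "side" or "top"; returns a dict with "img" (400x640x3 uint8, red, green, blue), "camera_matrix" (3x3 intrinsics, pixels), "R" (3x3) and "t" (3): a world point X has camera coordinates R X + t. Camera axes: x right, y down, z forward; pixel columns grow to the right and rows downward; lengths in m; the calibration is good to about 2 mm. A picture is of the moment at which its call begins. There is no depth.
- ctrl.sign_off(): hands the job in, once; it reports no verdict.
The state is a dict: "time": time; "qpos": joint angles; "dq": joint speeds; "joint_efforts": joint torques, N m; "eef_pos": TCP position; "tcp_rot": TCP orientation; "contact_force": force on the tool from outside, world axes, zero at the start; "wrist_torque": the same for the moment, N m; "opening": opening from 0.0 (shut) to 1.0 (fully open).
Only numpy, scipy, OpenCV 4.12 (cv2) and the standard library are available. Lean on these libraries where they do the work, as an engineer would, in place of code of your own. Each camera call takes 0.05 s, during which the arm holds its last target.

### The job

On the pottery shop's counter lies an open ring binder of glaze samples, with two stiff half-leaves side by side on its rings. Take the leaf that carries the round glaze sample by its pull tab and turn it over the rings until it lies flat on the other side, showing its back. Lay it down rather than letting it drop, and leave the leaf with the square sample lying where it is.

Things in the scene. Friction and masses are not known exactly. Their poses are not given: they have to be found in the camera images.
- leaf_round (a joint): The leaf to turn: stiff 6 mm plywood, 94 mm along the spine, 9 to 115 mm off the ring axis, round blue glaze sample (74 mm) on its front, two narrow strips on its back; about 90 g. Value in rad: 0 = flat on the side where it starts (robot's right, -y, at binder yaw 0), pi/2 = upright, pi = flat on the other side, back up. Turns freely about the level ring axis; let go, it falls.
- round_tab (a point): Grip point on the round-sample leaf's pull tab (26 mm wide along the spine, 8 mm thick, from the middle of the leaf's free edge to 161 mm off the ring axis): mid width and thickness, 143 mm off the axis, 28 mm out from the leaf's edge. 42 mm above the counter when flat; only the 4 mm cover lies below. Turns with the leaf; x along the spine, at the start y points to the rings, z up.
- round_hinge (a point): Point on the ring axis (the leaves' hinge line) straight in line with that tab, 42 mm above the counter; it keeps its place. Rings rise 18 mm above it. The binder is fixed, open, covers 215 mm along the spine by 360 mm; boards 39 mm high fill both sides from 12 to 107 mm off the axis. Its place and yaw (up to 15 degrees) vary, and the two leaves may swap places.
- leaf_square (a joint): The other leaf, to be left alone: same board, tab and back, but a square blue glaze sample 68 mm wide on its front. It lies beside the first on the same side, its middle 100 mm away along the spine, one way or the other. Value in rad as for the first: 0 = flat where it starts.

How it is judged:
At the end, for the whole second after the job is handed in: The leaf with the round sample lies flat on the far side of the rings, back face up (within about 11 degrees of flat) and at rest; the leaf with the square sample lies flat where it started (within 10 degrees) (value of joint leaf_round above 2.95 rad and velocity of joint leaf_round between -0.1 and 0.1 rad/s and value of joint leaf_square below 0.18 rad); the robot touches nothing.
It fails at once if the leaf with the square sample is lifted by more than 30 degrees (value of joint leaf_square above 0.52 rad).
It fails at once if the turned leaf is let drop or flung: it turns faster than 6 rad/s, as when it falls by more than some 50 mm at the tab (velocity of joint leaf_round above 6 rad/s or velocity of joint leaf_round below -6 rad/s).
It also fails if it takes over 40 s, if anything falls off the work surface, if the arm or the gripper's body presses on something with over 40 N, if the wrist force passes 120 N, or if a joint passes its speed limit or range.

## Working session

There is one attempt and no reset: what is moved stays moved. The work goes in short steps, Python scripts to look and compute and a tool call to move; the robot and the scene stay as the last step left them, time stands still between calls to the robot, and variables do not carry over. Pictures are saved under pics/ and viewed, and the job is handed in when it is done.

Besides the shell and the picture viewer there is one more tool, called after "Emit:" as a command line: name --argument value ..., lists and objects as JSON in quotes. drive_tool: Moves the arm, as the interface text tells. Its arguments: {"type":"object","properties":{"series":{"type":"array"},"grip":{"type":"number"},"newtons":{"type":"number"}},"required":["series"]}

```bash
mkdir -p pics; python3 - <<'E'
from plant import ctrl
import cv2,numpy as np
s=ctrl.get_state()
for k in s: print(k,s[k])
for n in("top","side"):
    d=ctrl.read_camera(n); cv2.imwrite(f"pics/{n}0.png",d["img"][:,:,::-1]); print(n,d["camera_matrix"],d["R"],d["t"])
E
```

```text
time 0.0
qpos [-1.42100613e+00  2.87188575e-01  1.57816866e+00 -1.88386115e-05
  1.27860366e+00 -1.49998816e-01]
dq [ 1.49985056e-03  2.27531939e-04  3.63871972e-04  2.02775228e-04
 -6.15433945e-05 -1.37235215e-03]
joint_efforts [-1.20207547e-03 -4.05984914e+01 -2.92628038e+01 -1.72123446e-04
  5.82180190e-03 -5.34832893e-06]
eef_pos [ 0.19926997 -0.64425714  0.24093639]
tcp_rot [-0.69917081 -0.10643409  0.69918339 -0.10475948]
contact_force [ 0.37906967 -0.34975933  0.41503285]
wrist_torque [-0.01738589  0.0263145  -0.01111316]
opening 0.9993302032349684
top [[436.48087595   0.         322.35191907]
 [  0.         436.48087595 195.59543753]
 [  0.           0.           1.        ]] [[ 0.01319335 -0.99985793  0.01049067]
 [-0.9912986  -0.01445317 -0.13083654]
 [ 0.13096958 -0.00867321 -0.99134845]] [-0.04417644  0.56805353  0.64892353]
side [[375.02305786   0.         313.86838529]
 [  0.         375.02305786 196.02808116]
 [  0.           0.           1.        ]] [[-0.92989544 -0.36729459  0.01972704]
 [-0.23915306  0.56298429 -0.79110967]
 [ 0.27946429 -0.74036705 -0.61135615]] [0.53429367 0.23425335 0.50129548]
```

View pics/top0.png

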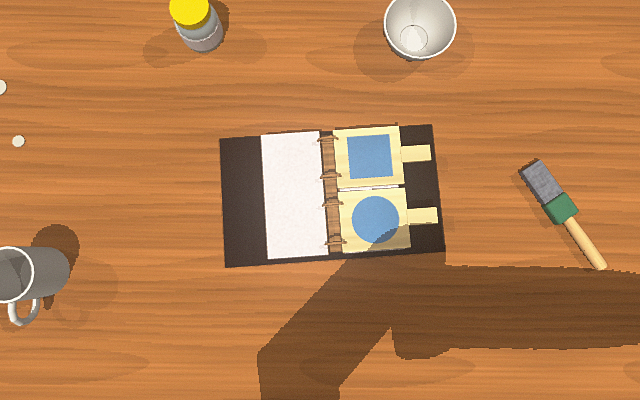

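View pics/side0.png

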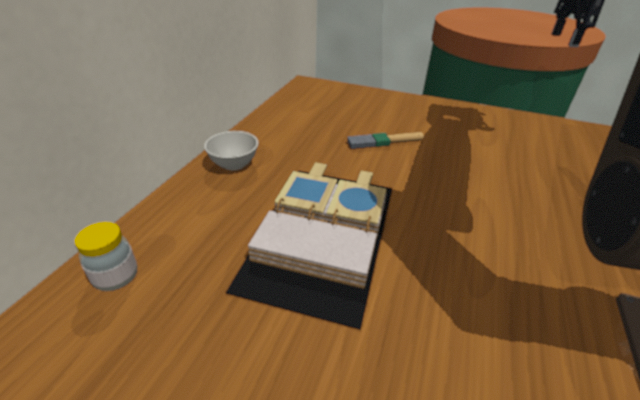

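The top view shows the round sample at (375,219), its tab end at (438,215), and the square one at (370,157), tab end (430,152). The round leaf is nearer the robot. Next I'll measure these.

```bash
cat > h.py <<'E'
from plant import ctrl
import cv2,numpy as np
from scipy.spatial.transform import Rotation as Ro
def cast(d,uv,z):
    K,R,t=d["camera_matrix"],np.array(d["R"]),np.array(d["t"])
    c=-R.T@t; r=R.T@np.linalg.inv(K)@np.array([uv[0],uv[1],1.]); return c+r*(z-c[2])/r[2]
def proj(d,X):
    p=np.array(d["R"])@X+d["t"]; p=d["camera_matrix"]@p; return p[:2]/p[2]
E
python3 - <<'E'
from h import *
for n in("top","side"):
    d=ctrl.read_camera(n); im=d["img"]; hsv=cv2.cvtColor(im,cv2.COLOR_RGB2HSV)
    m=cv2.inRange(hsv,(95,90,40),(120,255,255))
    for c in cv2.findContours(m,0,2)[0]:
        if cv2.contourArea(c)<300: continue
        M=cv2.moments(c); uv=(M['m10']/M['m00'],M['m01']/M['m00'])
        (_,_),(w,h),a=cv2.minAreaRect(c)
        print(n,"blue",uv,cv2.contourArea(c)/(w*h),cast(d,uv,.046))
    if n=="top":
        m=cv2.inRange(hsv,(18,50,70),(32,200,255)); m[:, :330]=0;m[:110]=0;m[270:]=0;m[:,445:]=0
        cv2.imwrite("pics/m.png",m)
        for r in ((140,165),(200,230)):
            t=np.zeros_like(m); t[r[0]:r[1],412:]=m[r[0]:r[1],412:]
            c=max(cv2.findContours(t,0,2)[0],key=cv2.contourArea)
            b=cv2.boxPoints(cv2.minAreaRect(c)); print(b)
            print(np.array([cast(d,p,.046) for p in b]).round(4))
        cv2.imwrite("pics/crop0.png",cv2.resize(im[110:280,200:460],None,fx=3,fy=3))
E
```

```text
top blue (373.9354910466021, 217.72149927705482) 0.7433036724555621 [ 0.53418364 -0.11635101  0.046     ]
top blue (369.26205706163057, 156.23799370494467) 0.9388878737881129 [ 0.63104361 -0.10920911  0.046     ]
[[410.6069  145.28276]
 [429.72415 143.68965]
 [431.11728 160.4069 ]
 [412.00003 162.00002]]
[[ 0.6497 -0.1746  0.046 ]
 [ 0.6528 -0.205   0.046 ]
 [ 0.6259 -0.2067  0.046 ]
 [ 0.6228 -0.1765  0.046 ]]
[[410.94556 208.12842]
 [436.47083 206.53308]
 [437.54474 223.71597]
 [412.01947 225.31131]]
[[ 0.5499 -0.1738  0.046 ]
 [ 0.553  -0.2136  0.046 ]
 [ 0.5263 -0.2147  0.046 ]
 [ 0.5233 -0.1751  0.046 ]]
side blue (357.4920913884007, 199.01669595782073) 0.8128571428571428 [ 0.53257584 -0.11520492  0.046     ]
side blue (307.02604166666663, 189.1675857843137) 0.7884856496590532 [ 0.63198169 -0.10667016  0.046     ]
```

View pics/crop0.png

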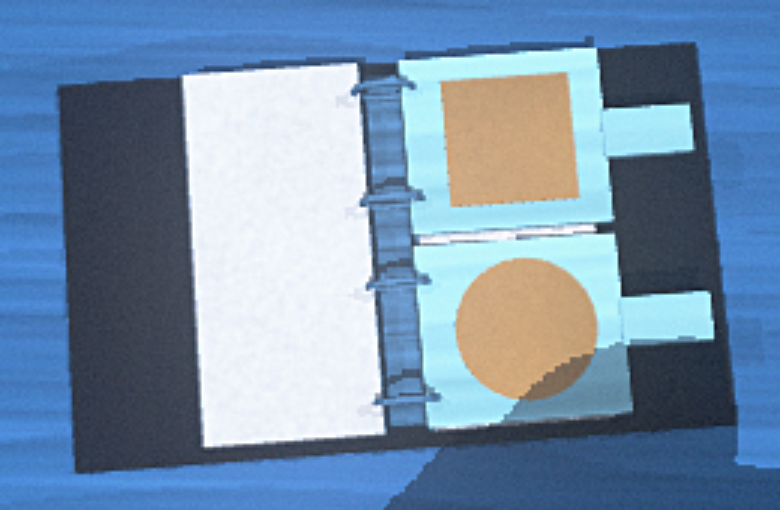

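```bash
cat >> h.py <<'E'
S=np.array([.9968,.0802,0]);O=np.array([.0802,-.9968,0]);H=np.array([.5268,-.054,.042])
def tgt(th,r=.143,up=0,sg=1):
    P=H+r*(np.cos(th)*O+np.sin(th)*np.array([0,0,1])); x=np.array([0,0,-1.]); y=sg*S
    return P+.008*x+np.array([0,0,up]), np.c_[x,y,np.cross(x,y)]
def need(P,Rt):
    s=ctrl.get_state(); R=Ro.from_quat(s["tcp_rot"]).as_matrix()
    return (R.T@(P-s["eef_pos"])/.05).round(3),(np.degrees(Ro.from_matrix(R.T@Rt).as_rotvec())).round(2)
E
python3 - <<'E'
from h import *
print(Ro.from_quat(ctrl.get_state()["tcp_rot"]).as_matrix().round(3))
for sg in(1,-1): print(need(*tgt(0,up=.12,sg=sg)))
d=ctrl.read_camera("top");im=d["img"][:,:,::-1].copy()
for X in (H,H+.143*O,H-.143*O,H+.1*S+.143*O): cv2.circle(im,tuple(int(round(v)) for v in proj(d,X)),2,(0,0,255),-1)
cv2.imwrite("pics/ov.png",cv2.resize(im[110:280,200:460],None,fx=3,fy=3))
E
```

```text
[[-0.     0.295 -0.955]
 [ 0.001 -0.955 -0.295]
 [-1.    -0.001 -0.   ]]
(array([ 1.76 , -6.555, -9.122]), array([-7.742e+01, -7.000e-02,  6.000e-02]))
(array([ 1.76 , -6.555, -9.122]), array([1.0258e+02, 7.0000e-02, 7.0000e-02]))
```

View pics/ov.png

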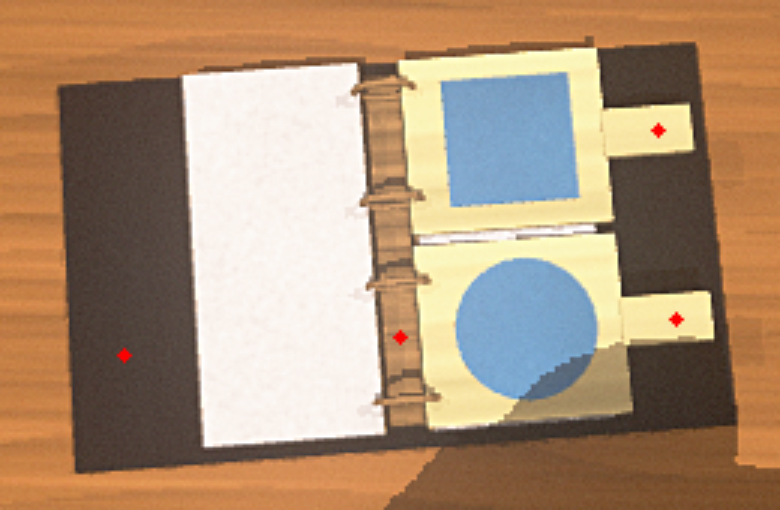

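Emit:
drive_tool --series '[[[0.1, -0.53, -0.73], [-8.5, 0, 0]], [[0.1, -0.41, -0.8], [-8.5, 0, 0]], [[0.1, -0.29, -0.85], [-8.5, 0, 0]], [[0.1, -0.16, -0.89], [-8.5, 0, 0]], [[0.1, -0.02, -0.9], [-8.5, 0, 0]]]' --grip 1 --newtons 25

```text
time: 0.75
eef_pos: [0.3339, -0.4634, 0.2153]
tcp_rot: [-0.611, -0.354, 0.612, -0.355]
contact_force: [1.0, 0.3, 0.1]
opening: 1.0
```

```bash
python3 -c "
from h import *
print(need(*tgt(0,up=.12)))"
```

```text
(array([ 1.215,  0.893, -6.664]), array([-3.439e+01,  1.200e-01, -2.000e-02]))
```

Emit:
drive_tool --series '[[[0.15, 0.12, -0.9], [-8.5, 0, 0]], [[0.15, 0.25, -0.87], [-8.5, 0, 0]], [[0.15, 0.38, -0.82], [-8.5, 0, 0]], [[0.15, 0.5, -0.76], [-8.5, 0, 0]], [[0.15, 0.6, -0.67], [0, 0, 0]]]'

```text
time: 1.25
eef_pos: [0.4755, -0.2755, 0.1772]
tcp_rot: [0.478, 0.519, -0.479, 0.522]
contact_force: [0.8, -0.2, 0.6]
opening: 0.997
```

```bash
python3 -c "
from h import *
print(need(*tgt(0,up=.12)))"
```

```text
(array([ 0.46 ,  1.381, -1.473]), array([ 0.15,  0.28, -0.11]))
```

Emit:
drive_tool --series '[[[0.1, 0.7, -0.75], [0, 0, 0]], [[0.1, 0.5, -0.5], [0, 0, 0]], [[0, 0, 0], [0, 0, 0]]]'

```text
time: 1.55
eef_pos: [0.5312, -0.2032, 0.1658]
tcp_rot: [0.477, 0.521, -0.478, 0.523]
contact_force: [0.1, 0.2, 0.3]
opening: 1.0
```

```bash
python3 -c "
from h import *
print(need(*tgt(0,up=.0)))
d=ctrl.read_camera('side');cv2.imwrite('pics/s1.png',d['img'][:,:,::-1])"
```

```text
(array([ 2.636,  0.148, -0.127]), array([ 0.51,  0.17, -0.09]))
```

View pics/s1.png

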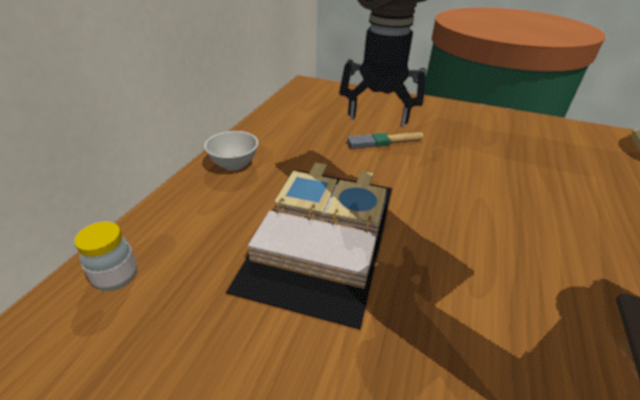

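The side view shows the gripper hanging over the round tab (363,178), jaws open along the spine. Next I'll descend.

Emit:
drive_tool --series '[[[0.7, 0.15, -0.13], [0.5, 0, 0]], [[0.7, 0, 0], [0, 0, 0]], [[0.5, 0, 0], [0, 0, 0]], [[0.3, 0, 0], [0, 0, 0]], [[0, 0, 0], [0, 0, 0]]]' --grip 0.3

```text
time: 2.1
eef_pos: [0.5384, -0.2031, 0.0562]
tcp_rot: [0.48, 0.515, -0.481, 0.523]
contact_force: [-0.0, 0.1, -0.5]
opening: 0.653
```

```bash
python3 -c "
from h import *
print(need(*tgt(0,up=.0)))"
```

```text
(array([ 0.443,  0.005, -0.135]), array([-0.23,  0.57, -0.35]))
```

Emit:
drive_tool --series '[[[0.2, 0, -0.13], [0, 0.5, -0.3]], [[0.26, 0, -0.03], [0, 0, 0]], [[0, 0, 0], [0, 0, 0]]]'

```text
time: 2.4
eef_pos: [0.539, -0.197, 0.0344]
tcp_rot: [0.481, 0.516, -0.481, 0.52]
contact_force: [-0.3, 0.7, 0.2]
opening: 0.654
```

```bash
python3 -c "
from h import *
print(need(*tgt(0,up=.0)))
d=ctrl.read_camera('side');cv2.imwrite('pics/s2.png',cv2.resize(d['img'][100:300,220:440,::-1],None,fx=3,fy=3))
d=ctrl.read_camera('top');cv2.imwrite('pics/t2.png',cv2.resize(d['img'][110:280,300:500,::-1],None,fx=3,fy=3))"
```

```text
(array([ 0.009, -0.015, -0.011]), array([-0.35,  0.19, -0.25]))
```

View pics/s2.png

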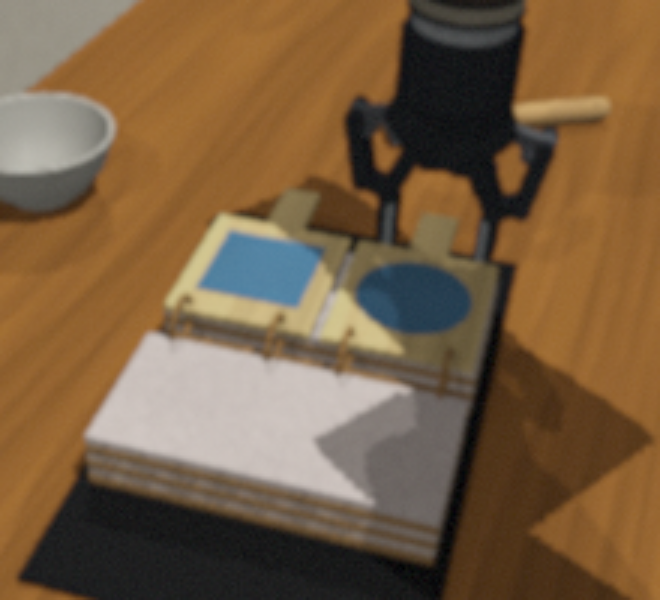

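View pics/t2.png

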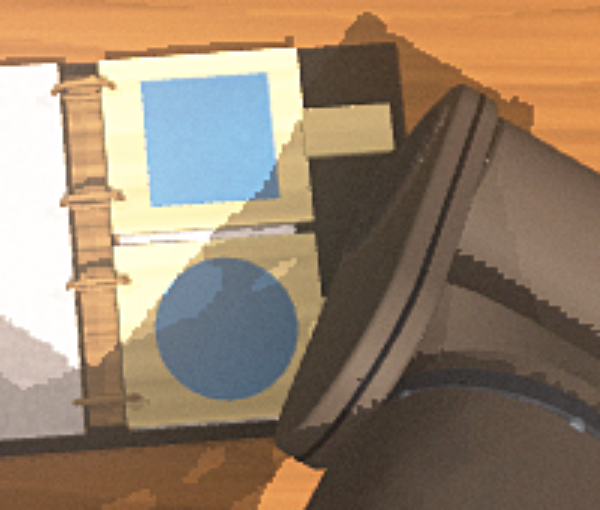

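Side view: the fingers stand either side of the round tab (crop 435,235), and the square tab is clear of them. Closing now.

Emit:
drive_tool --series '[[[0, 0, 0], [0, 0, 0]], [[0, 0, 0], [0, 0, 0]], [[0, 0, 0], [0, 0, 0]], [[0, 0, 0], [0, 0, 0]], [[0, 0, 0], [0, 0, 0]]]' --grip -1 --newtons 25

```text
time: 3.0
eef_pos: [0.5399, -0.1982, 0.0379]
tcp_rot: [0.48, 0.516, -0.481, 0.522]
contact_force: [-1.3, -0.3, 0.3]
opening: 0.297
```

```bash
python3 -c "
from h import *
for a in (0,8,16,24,32,40): print(a,*need(*tgt(np.radians(a))))"
```

```text
0 [ 0.077 -0.031 -0.035] [-0.23  0.37 -0.33]
8 [-0.321 -0.029 -0.061] [-0.23  0.37 -0.33]
16 [-0.712 -0.027 -0.141] [-0.23  0.37 -0.33]
24 [-1.088 -0.026 -0.275] [-0.23  0.37 -0.33]
32 [-1.441 -0.024 -0.46 ] [-0.23  0.37 -0.33]
40 [-1.766 -0.023 -0.692] [-0.23  0.37 -0.33]
```

Emit:
drive_tool --series '[[[-0.35, 0, -0.03], [0, 0, 0]], [[-0.39, 0, -0.08], [0, 0, 0]], [[-0.38, 0, -0.13], [0, 0, 0]], [[-0.35, 0, -0.19], [0, 0, 0]], [[-0.1, 0, -0.07], [0, 0, 0]]]'

```text
time: 3.5
eef_pos: [0.5377, -0.1727, 0.1164]
tcp_rot: [0.479, 0.515, -0.48, 0.524]
contact_force: [-1.3, -1.4, -2.2]
opening: 0.294
```

```bash
cat >> h.py <<'E'
def st(up=.003):
    s=ctrl.get_state(); p=s["eef_pos"]+[0,0,.008-up]-H; th=np.degrees(np.arctan2(p[2],p@O)); print("th",th.round(1),"r",np.hypot(p[2],p@O).round(4),"s",(p@S).round(4),"F",np.round(s["contact_force"],1),"T",np.round(s["wrist_torque"],2),s["opening"])
    for a in (8,16,24,32,40): print(round(th+a),*need(*tgt(np.radians(min(180,th+a)),up=up)))
E
python3 -c "
from h import *
st()
d=ctrl.read_camera('side');cv2.imwrite('pics/s3.png',cv2.resize(d['img'][100:300,220:440,::-1],None,fx=3,fy=3))"
```

```text
th 33.7 r 0.1432 s 0.0014 F [-1.3 -1.4 -2.2] T [-0.44  0.34  0.21] 0.29372926565948765
42 [-0.316 -0.025 -0.245] [-0.03  0.56 -0.41]
50 [-0.597 -0.024 -0.527] [-0.03  0.56 -0.41]
58 [-0.837 -0.022 -0.846] [-0.03  0.56 -0.41]
66 [-1.03  -0.021 -1.196] [-0.03  0.56 -0.41]
74 [-1.172 -0.02  -1.568] [-0.03  0.56 -0.41]
```

View pics/s3.png

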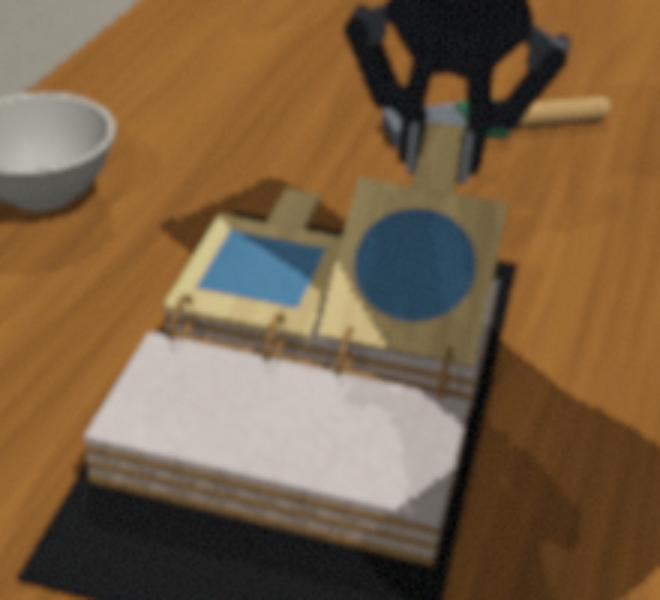

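The side view shows the round leaf rising with its tab between the pads (crop 440,150), and the square leaf still flat. Continuing along the arc.

Emit:
drive_tool --series '[[[-0.32, 0, -0.24], [0, 0.4, -0.4]], [[-0.28, 0, -0.28], [0, 0, 0]], [[-0.24, 0, -0.32], [0, 0, 0]], [[-0.19, 0, -0.35], [0, 0, 0]], [[-0.14, 0, -0.37], [0, 0, 0]]]'

```text
time: 4.05
eef_pos: [0.5309, -0.0935, 0.1733]
tcp_rot: [0.479, 0.517, -0.482, 0.521]
contact_force: [0.7, -1.6, -4.9]
opening: 0.3
```

```bash
python3 -c "
from h import *
st()"
```

```text
th 73.8 r 0.142 s 0.0009 F [ 0.7 -1.6 -4.9] T [-0.47 -0.07  0.09] 0.29951036883803805
82 [-0.106 -0.019 -0.384] [-0.19  0.37 -0.03]
90 [-0.138 -0.02  -0.781] [-0.19  0.37 -0.03]
98 [-0.114 -0.021 -1.18 ] [-0.19  0.37 -0.03]
106 [-0.035 -0.023 -1.571] [-0.19  0.37 -0.03]
114 [ 0.097 -0.024 -1.947] [-0.19  0.37 -0.03]
```

Emit:
drive_tool --series '[[[-0.1, 0, -0.39], [0, 0.3, 0]], [[-0.03, 0, -0.4], [0, 0, 0]], [[0.02, 0, -0.4], [0, 0, 0]], [[0.08, 0, -0.39], [0, 0, 0]], [[0.13, 0, -0.37], [0, 0, 0]]]'

```text
time: 4.55
eef_pos: [0.5222, 0.0084, 0.1678]
tcp_rot: [0.479, 0.516, -0.481, 0.522]
contact_force: [1.4, -3.8, -4.5]
opening: 0.3
```

```bash
python3 -c "
from h import *
st()
d=ctrl.read_camera('side');cv2.imwrite('pics/s4.png',cv2.resize(d['img'][50:300,200:460,::-1],None,fx=3,fy=3)[:600])"
```

```text
th 115.6 r 0.1449 s 0.0004 F [ 1.4 -3.8 -4.5] T [-0.76 -0.12  0.01] 0.3002437948181905
124 [ 0.229 -0.01  -0.332] [-0.18  0.51 -0.24]
132 [ 0.469 -0.012 -0.651] [-0.18  0.51 -0.24]
140 [ 0.752 -0.014 -0.933] [-0.18  0.51 -0.24]
148 [ 1.071 -0.016 -1.173] [-0.18  0.51 -0.24]
156 [ 1.42  -0.018 -1.366] [-0.18  0.51 -0.24]
```

View pics/s4.png

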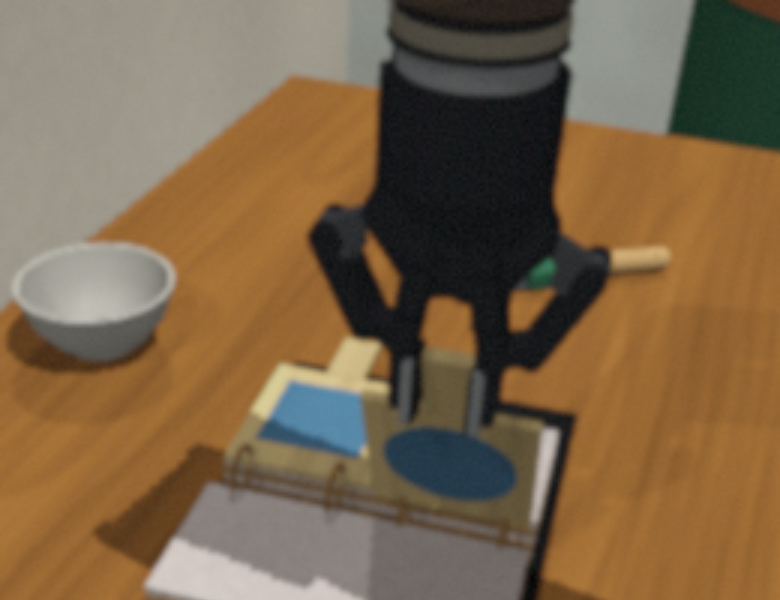

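Consistent with about 115°: the disc is foreshortened at crop (450,465), the tab is in the pads, and the square leaf is flat. I'll continue downward.

Emit:
drive_tool --series '[[[0.22, 0, -0.33], [0, 0.4, -0.2]], [[0.24, 0, -0.32], [0, 0, 0]], [[0.28, 0, -0.28], [0, 0, 0]], [[0.32, 0, -0.24], [0, 0, 0]], [[0.3, 0, -0.17], [0, 0, 0]]]'

```text
time: 5.1
eef_pos: [0.5158, 0.0822, 0.1008]
tcp_rot: [0.481, 0.519, -0.479, 0.519]
contact_force: [-1.5, -1.2, 0.1]
opening: 0.296
```

```bash
python3 -c "
from h import *
st()"
```

```text
th 155.0 r 0.1508 s -0.0 F [-1.5 -1.2  0.1] T [-0.34  0.21 -0.  ] 0.29571918330651803
163 [ 0.439 -0.    -0.   ] [-0.15 -0.12 -0.09]
171 [ 0.828 -0.001 -0.089] [-0.15 -0.12 -0.09]
179 [ 1.225 -0.002 -0.123] [-0.15 -0.12 -0.09]
187 [ 1.276 -0.002 -0.124] [-0.15 -0.12 -0.09]
195 [ 1.276 -0.002 -0.124] [-0.15 -0.12 -0.09]
```

```bash
python3 -c "
from h import *
d=ctrl.read_camera('side');cv2.imwrite('pics/s5.png',cv2.resize(d['img'][70:300,200:460,::-1],None,fx=3,fy=3)[:600])"
```

```text
(no output)
```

View pics/s5.png

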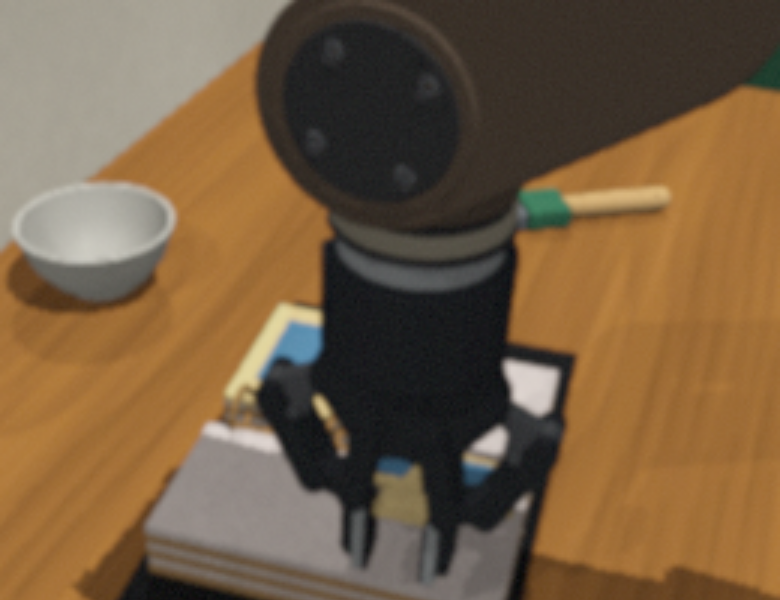

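```bash
python3 -c "
from h import *
d=ctrl.read_camera('side')
for a in range(100,185,5):
  t=np.radians(a);u=np.cos(t)*O+np.sin(t)*np.array([0,0,1]); f=lambda X:((proj(d,X)-[200,70])*3).round()
  print(a,f(H+.161*u),f(H+.115*u))
s=ctrl.get_state();R=Ro.from_quat(s['tcp_rot']).as_matrix();print(f(s['eef_pos']+.011*R[:,0]))
"
```

```text
100 [466. 245.] [461. 313.]
105 [459. 264.] [457. 327.]
110 [452. 286.] [452. 342.]
115 [445. 311.] [448. 359.]
120 [438. 337.] [443. 377.]
125 [431. 365.] [438. 395.]
130 [424. 394.] [434. 414.]
135 [417. 424.] [429. 434.]
140 [411. 454.] [425. 454.]
145 [405. 485.] [421. 474.]
150 [399. 515.] [417. 494.]
155 [394. 545.] [414. 514.]
160 [390. 573.] [411. 532.]
165 [386. 599.] [408. 550.]
170 [383. 623.] [406. 567.]
175 [381. 646.] [405. 582.]
180 [379. 666.] [403. 596.]
[397. 564.]
```

The tab tip (crop 400,520) projects to a leaf angle of about 151°, so the grip has slid slightly. I'll keep going down gently.

Emit:
drive_tool --series '[[[0.25, 0, -0.02], [0, 0, 0]], [[0.25, 0, -0.02], [0, 0, 0]], [[0.25, 0, -0.02], [0, 0, 0]], [[0.15, 0, -0.02], [0, 0, 0]], [[0, 0, 0], [0, 0, 0]]]'

```text
time: 5.7
eef_pos: [0.5146, 0.0957, 0.056]
tcp_rot: [0.486, 0.524, -0.477, 0.512]
contact_force: [-0.7, 0.3, 0.8]
opening: 0.294
```

```bash
python3 -c "
from h import *
st()
d=ctrl.read_camera('side');cv2.imwrite('pics/s6.png',cv2.resize(d['img'][110:310,200:460,::-1],None,fx=3,fy=3)[:600])"
```

```text
th 172.8 r 0.1514 s -0.0001 F [-0.7  0.3  0.8] T [-0.14  0.11  0.06] 0.2944674709454767
181 [0.378 0.005 0.151] [-0.38 -1.2   0.12]
189 [0.378 0.005 0.151] [-0.38 -1.2   0.12]
197 [0.378 0.005 0.151] [-0.38 -1.2   0.12]
205 [0.378 0.005 0.151] [-0.38 -1.2   0.12]
213 [0.378 0.005 0.151] [-0.38 -1.2   0.12]
```

View pics/s6.png

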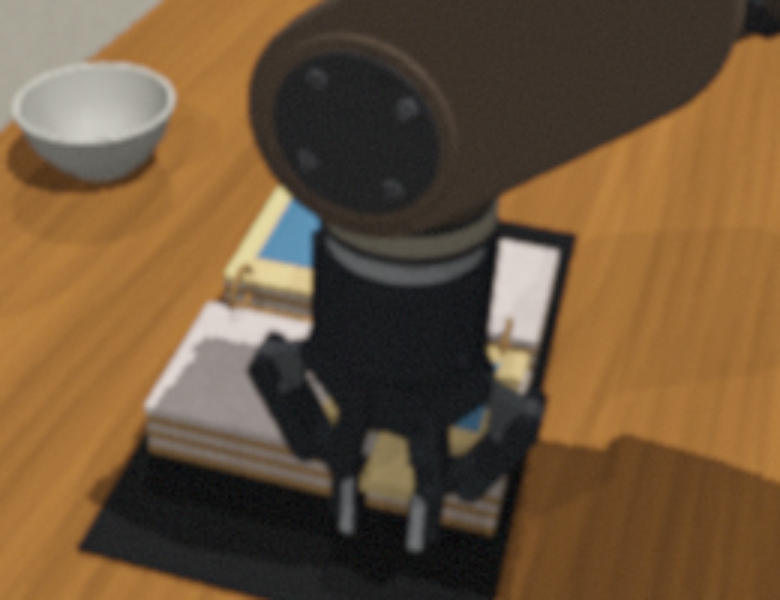

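The tab tip now corresponds to about 169°. The blue patches lie along the back, so they are probably the back strips. Next I'll finish the descent.

Emit:
drive_tool --series '[[[0.16, 0, 0.04], [0, -0.6, 0]], [[0.14, 0, 0.04], [0, -0.5, 0]], [[0.1, 0, 0.04], [0, 0, 0]], [[0.05, 0, 0], [0, 0, 0]], [[0, 0, 0], [0, 0, 0]]]'

```text
time: 6.25
eef_pos: [0.5145, 0.0965, 0.036]
tcp_rot: [0.486, 0.522, -0.48, 0.511]
contact_force: [-1.8, 1.7, 2.4]
opening: 0.299
```

```bash
python3 -c "
from h import *
st()
d=ctrl.read_camera('side');cv2.imwrite('pics/s7.png',cv2.resize(d['img'][110:310,200:460,::-1],None,fx=3,fy=3)[:600])
d=ctrl.read_camera('top');cv2.imwrite('pics/t7.png',cv2.resize(d['img'][100:300,200:460,::-1],None,fx=3,fy=3)[:600])"
```

```text
th -179.6 r 0.151 s -0.0002 F [-1.8  1.7  2.4] T [0.02 0.25 0.17] 0.2988132958850735
-172 [0.394 0.007 0.196] [-0.75 -0.95  0.2 ]
-164 [0.782 0.01  0.288] [-0.75 -0.95  0.2 ]
-156 [1.154 0.013 0.433] [-0.75 -0.95  0.2 ]
-148 [1.501 0.017 0.629] [-0.75 -0.95  0.2 ]
-140 [1.819 0.021 0.87 ] [-0.75 -0.95  0.2 ]
```

View pics/s7.png

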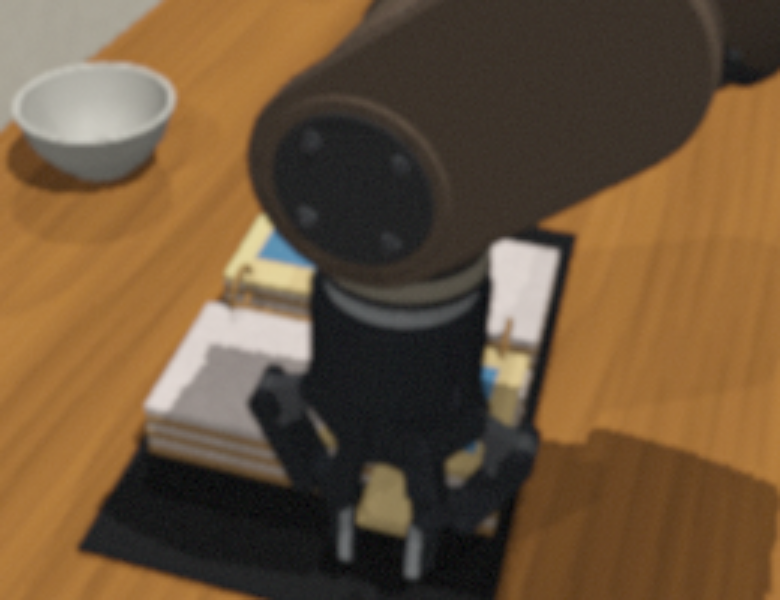

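View pics/t7.png

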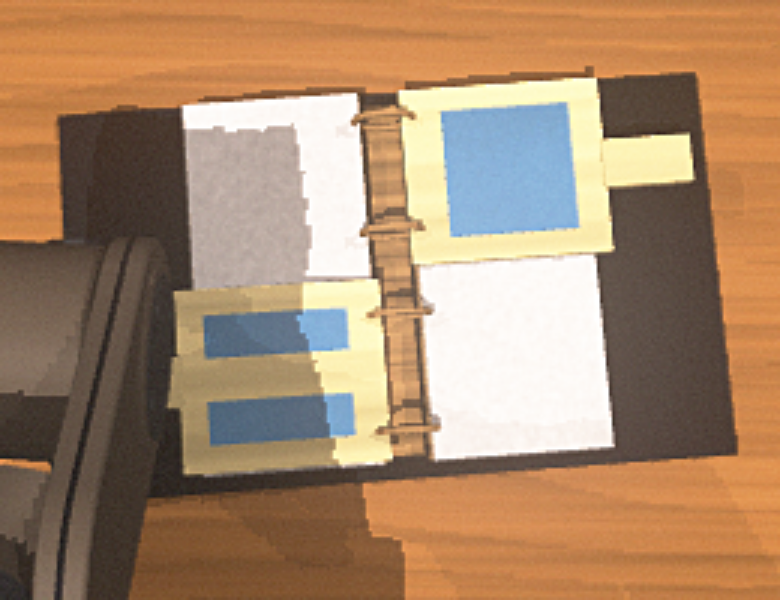

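The top view shows the back with its two blue strips up, and the square leaf in place. The tip is at about 175°, so I'll lower it a bit more before opening.

Emit:
drive_tool --series '[[[0.1, 0, 0], [0, 0, 0]], [[0.08, 0, 0], [0, 0, 0]], [[0.05, 0, 0], [0, 0, 0]], [[0, 0, 0], [0, 0, 0]]]'

```text
time: 6.75
eef_pos: [0.5145, 0.0964, 0.0243]
tcp_rot: [0.486, 0.522, -0.48, 0.511]
contact_force: [-1.0, 1.8, 1.0]
opening: 0.297
```

```bash
python3 -c "
from h import *
st()
d=ctrl.read_camera('side');cv2.imwrite('pics/s8.png',cv2.resize(d['img'][110:310,200:460,::-1],None,fx=3,fy=3)[:600])"
```

```text
th -175.2 r 0.1515 s -0.0002 F [-1.   1.8  1. ] T [0.2  0.24 0.22] 0.2971268183792029
-167 [0.376 0.008 0.236] [-0.82 -0.99  0.2 ]
-159 [0.756 0.011 0.358] [-0.82 -0.99  0.2 ]
-151 [1.115 0.015 0.531] [-0.82 -0.99  0.2 ]
-143 [1.447 0.019 0.753] [-0.82 -0.99  0.2 ]
-135 [1.745 0.024 1.019] [-0.82 -0.99  0.2 ]
```

View pics/s8.png

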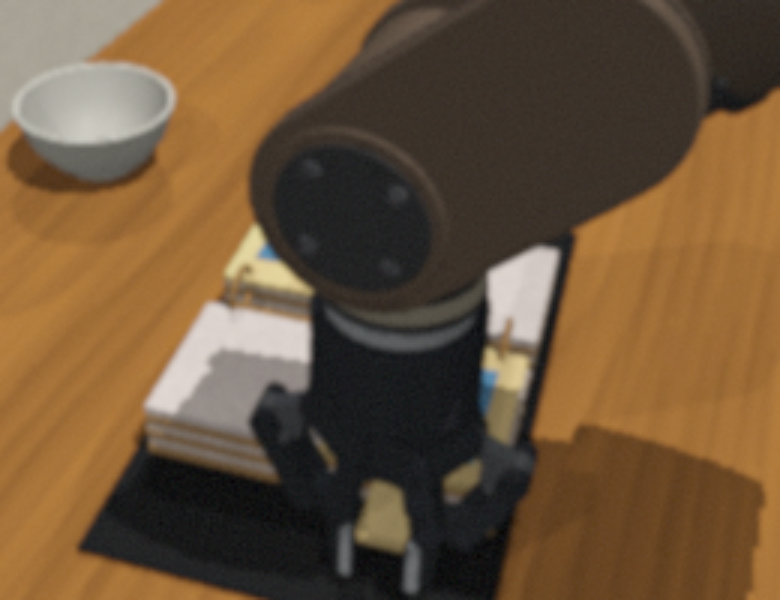

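The tab tip (crop 385,548) now matches 180°. Releasing and lifting straight up.

Emit:
drive_tool --series '[[[0, 0, 0], [0, 0, 0]], [[0, 0, 0], [0, 0, 0]], [[0, 0, 0], [0, 0, 0]], [[0, 0, 0], [0, 0, 0]], [[-0.1, 0, 0], [0, 0, 0]]]' --grip 0.4

```text
time: 7.3
eef_pos: [0.5163, 0.0947, 0.0298]
tcp_rot: [0.488, 0.519, -0.48, 0.511]
contact_force: [0.4, 0.1, 0.1]
opening: 0.699
```

Emit:
drive_tool --series '[[[-0.3, 0, 0], [0, 0, 0]], [[-0.5, 0, 0], [0, 0, 0]], [[-0.7, 0, 0], [0, 0, 0]], [[-0.8, 0, 0], [0, 0, 0]], [[-0.8, 0, 0], [0, 0, 0]]]'

```text
time: 7.8
eef_pos: [0.5128, 0.092, 0.1883]
tcp_rot: [0.486, 0.522, -0.483, 0.508]
contact_force: [0.1, 0.5, 0.4]
opening: 0.705
```

Emit:
drive_tool --series '[[[0, 0, -0.8], [0, 0, 0]], [[0, 0, -0.8], [0, 0, 0]], [[0, 0, -0.6], [0, 0, 0]], [[0, 0, 0], [0, 0, 0]], [[0, 0, 0], [0, 0, 0]]]'

```text
time: 8.3
eef_pos: [0.5124, 0.2046, 0.2086]
tcp_rot: [0.494, 0.514, -0.476, 0.514]
contact_force: [-0.1, 0.4, -0.5]
opening: 0.7
```

```bash
python3 -c "
from h import *
s=ctrl.get_state();print(s['time'],s['contact_force'],s['dq'].round(3) if hasattr(s['dq'],'round') else s['dq'])
d=ctrl.read_camera('side');cv2.imwrite('pics/s9.png',d['img'][:,:,::-1])
d=ctrl.read_camera('top');cv2.imwrite('pics/t9.png',d['img'][:,:,::-1])"
```

```text
8.3 [-0.05141875  0.42648368 -0.47538799] [ 0.023 -0.012 -0.008  0.008  0.008  0.007]
```

View pics/s9.png

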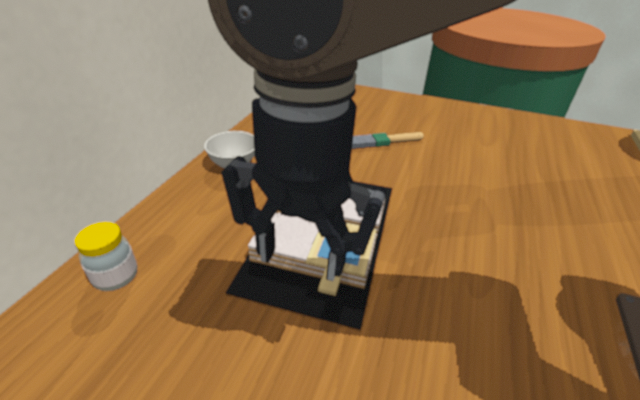

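View pics/t9.png

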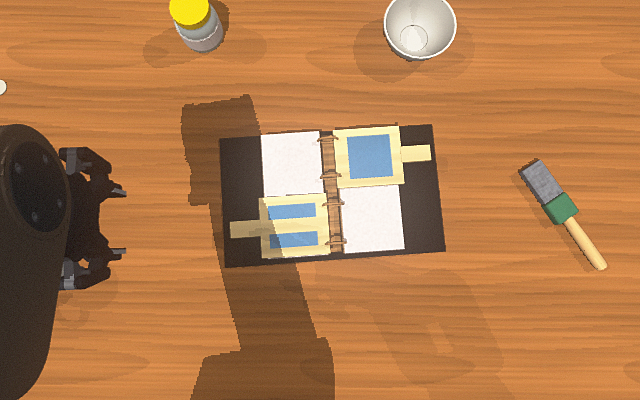

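The top view shows the turned leaf flat and back up, with its tab end at (230,229). The square leaf is unchanged at (370,157), and the gripper is clear.

```bash
python3 -c "
from h import *
d=ctrl.read_camera('top')
for a in (165,170,175,180):
  t=np.radians(a);print(a,proj(d,H+.161*(np.cos(t)*O+np.sin(t)*np.array([0,0,1]))).round(1))
print(ctrl.sign_off())"
```

```text
165 [227.4 227.2]
170 [227.3 227.9]
175 [228.  228.5]
180 [229.4 229. ]
the job is handed in; nothing more can be done
None
```

I turned the leaf with the round sample over the rings by its tab and laid it flat on the other side. I then released it, backed the gripper away and handed the job in at about 8.4 s.

- **Turned leaf:** In the final top view it lies with its back and two blue strips facing up. The tab end, at about (230,229), fits 180° best (229.4, 229.0). That view barely separates angles near flat. The clearer check was the side view just before release, which also put the tab at about 180°.
- **Square leaf:** It looks unmoved in the final top view.
- **Robot:** The wrist force reads about zero and the gripper is well clear of the binder.
- **Grip slip:** Around 150° on the way down, the tab slid in the pads by about 1 cm. I checked the angle by camera and went down 12 mm past the calculated height so that the leaf was flat before I opened the fingers.
- **Not measured:** I had no direct reading of the leaf's angle or turning speed. The speed limit was only checked through the tool's motion, about 20 mm per 0.1 s, or roughly 1.4 rad/s.

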